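Drying stack of rubbing bricks in running bond, on spacer sticks

TASK

Stack the rinsed rubbing bricks to dry in running bond, starting from the first brick, which stays where it is on the drip board: butt one whole brick snugly against its free end, in line, then lay the two spacer sticks lengthwise on top of these two, one near each long edge, their middles over the joint. On the sticks lay the other whole brick in line and centred over the joint, so that it laps half of each brick below. The half brick is spare: leave it and everything else on the bench alone.

Things in the scene. Friction and masses are not known exactly. Their poses are not given: they have to be found in the camera images.
- board: flat aluminium drip board, 240 x 100 x 8 mm, fixed to the bench; origin at the centre of its underside, x along its length. Its near half carries the first brick (the -x end); its far half is empty.
- first_c (a point): the first brick, already laid loose on the drip board: grey rubbing brick 100 x 60 x 40 mm (x, y, z). Point at its centre, 20 mm above the board; x along its length, pointing from its outer end towards its free end, where the board is empty and the course goes on; z up.
- brick1_c (a point): whole grey rubbing brick, 100 x 60 x 40 mm (x, y, z), about 0.5 kg, loose, lying flat on the bench; the two whole loose bricks are alike and interchangeable. Point at its centre, 20 mm above its underside; x along its length, z up.
- brick2_c (a point): whole grey rubbing brick, 100 x 60 x 40 mm (x, y, z), about 0.5 kg, loose, lying flat on the bench; the two whole loose bricks are alike and interchangeable. Point at its centre, 20 mm above its underside; x along its length, z up.
- stick1_c (a point): wooden spacer stick, 200 mm long and 14 x 14 mm square, loose, lying on the bench; the two are alike and interchangeable. Point at its centre, 7 mm above its underside; x along its length, z up.
- stick2_c (a point): wooden spacer stick, 200 mm long and 14 x 14 mm square, loose, lying on the bench; the two are alike and interchangeable. Point at its centre, 7 mm above its underside; x along its length, z up.
- half: Bystander, to be left alone: the spare half brick, same grey material as the whole ones but only 50 x 60 x 40 mm (x, y, z); lies among the bricks. Origin at the centre of its underside.
- woodblock: Bystander, to be left alone: wooden sanding block, 90 x 55 x 26 mm, lower than the bricks and with a thin red abrasive underside; lies among the bricks. Origin at the centre of its underside.
- bottle: Bystander, to be left alone: amber glass bottle standing upright, 60 mm across, 150 mm tall, near the robot, left of the middle. Origin at the centre of its underside.
- tin: Bystander, to be left alone: low round steel tin, 64 mm across, 35 mm tall, on the robot side of the board. Origin at the centre of its underside.
- wheel: Bystander, to be left alone: dark red abrasive wheel, 54 mm across, 24 mm thick, lying flat with its thin shaft upright to 65 mm; near the robot, right of the middle. Origin at the centre of its underside.
- wirebrush: Bystander, to be left alone: wire brush with a dark wooden back lying bristles up, 180 x 36 x 38 mm, beyond the board on the left. Origin at the centre of its underside.
- beaker: Bystander, to be left alone: glass beaker, 72 mm across, 90 mm tall, beyond the board. Origin at the centre of its underside.
- brush: Bystander, to be left alone: slim brush lying beyond the board. Origin at the middle of the tool, on the bench.
- spatula: Bystander, to be left alone: spatula lying at the far right. Origin at the middle of the tool, on the bench.

How it is judged (in metres and radians):
At the end, for the whole second after the job is handed in: Whole brick butted to the first (gap under 9 mm); sticks lengthwise 11-30 mm either side of the centre line, middles within 25 mm of the joint; other brick on the sticks, centred over the joint within 9 mm; all in line (9 mm, 0.12 rad), still; first brick moved under 20 mm (((x of brick1_c in the frame of first_c between 0.095 and 0.109 m and y of brick1_c in the frame of first_c between -0.009 and 0.009 m and z of brick1_c in the frame of first_c between -0.006 and 0.006 m and angle between the x axis of each of brick1_c, brick2_c and the x axis of first_c, either way round below 0.12 rad and x of brick2_c in the frame of first_c between 0.0415 and 0.0595 m and y of brick2_c in the frame of first_c between -0.009 and 0.009 m and z of brick2_c in the frame of first_c between 0.048 and 0.06 m) or (x of brick2_c in the frame of first_c between 0.095 and 0.109 m and y of brick2_c in the frame of first_c between -0.009 and 0.009 m and z of brick2_c in the frame of first_c between -0.006 and 0.006 m and angle between the x axis of each of brick2_c, brick1_c and the x axis of first_c, either way round below 0.12 rad and x of brick1_c in the frame of first_c between 0.0415 and 0.0595 m and y of brick1_c in the frame of first_c between -0.009 and 0.009 m and z of brick1_c in the frame of first_c between 0.048 and 0.06 m)) and ((x of stick1_c in the frame of first_c between 0.025 and 0.077 m and y of stick1_c in the frame of first_c between 0.011 and 0.03 m and z of stick1_c in the frame of first_c between 0.022 and 0.032 m and angle between the x axis of each of stick1_c, stick2_c and the x axis of first_c, either way round below 0.12 rad and x of stick2_c in the frame of first_c between 0.025 and 0.077 m and y of stick2_c in the frame of first_c between -0.03 and -0.011 m and z of stick2_c in the frame of first_c between 0.022 and 0.032 m) or (x of stick1_c in the frame of first_c between 0.025 and 0.077 m and y of stick1_c in the frame of first_c between -0.03 and -0.011 m and z of stick1_c in the frame of first_c between 0.022 and 0.032 m and angle between the x axis of each of stick1_c, stick2_c and the x axis of first_c, either way round below 0.12 rad and x of stick2_c in the frame of first_c between 0.025 and 0.077 m and y of stick2_c in the frame of first_c between 0.011 and 0.03 m and z of stick2_c in the frame of first_c between 0.022 and 0.032 m)) and distance of first_c from where it was at the start of the episode below 0.02 m and angle between first_c's own z axis and vertical below 0.08 rad and linear speed of each of brick1, brick2 below 0.02 m/s); the robot touches nothing.
It fails at once if a bystander is pushed more than 30 mm from its place (distance of any of half, woodblock, bottle, tin, wheel, wirebrush, beaker, brush, spatula from where it was at the start of the episode above 0.03 m).
It fails at once if the bottle, beaker or wheel is tipped over (angle between any of bottle, beaker, wheel's own z axis and vertical above 0.5 rad).
It also fails if it takes over 72 s, if anything falls off the work surface, if the arm or the gripper's body presses on something with over 40 N, if the wrist force passes 120 N, or if a joint passes its speed limit or range.

ROBOT

A 6-joint arm with a two-finger parallel gripper is mounted at the origin on the work surface. World frame = base frame: x ahead of the robot, y to its left, z up, the work surface at z = 0. Lengths are in mm, angles in rad, forces in N, time in s.
With the tool pointing down it reaches from about 400 to 825 mm from the base axis. Payload 7 kg.
Tool frame: the origin (TCP) lies midway between the tips of the shut fingers; the grasp point (between the pads) lies grip_point_offset behind it (grip_point_offset is the distance from the TCP to the grasp point, in mm); z points along the fingers, y is the direction in which the jaws open and shut (so a half turn about z gives the same grasp; the last joint's range is limited). The gripper opens to 85 mm and grips with 20 to 120 N. Pads are 22 mm wide; open, the fingers measure 114 mm over their backs; the gripper's body (76 mm by 85 mm) begins 54 mm behind the grasp point. The pads swing forward as they close: fully open they stand 13 mm farther back than shut.
Start: joints at [1.512, 0.359, 0.012, 0, -1.224, -0.288], TCP at [229.433, 634.788, 231.302] pointing down, gripper open.
Joint ranges: [-3.07, 3.07], [-1.43, 2.12], [-1.02, 1.25], [-3.03, 1.67], [-3.05, -0], [-3.03, 3.03]. Speed limits (rad/s): [2.39, 2.39, 3.01, 3.14, 3.14, 3.14].

INTERFACE

Orientations are given as a rotation vector (axis times angle).
In Python, from bench import sense, grab_frame, camera_params, finish_job, grip_point_offset gives the robot as it stands.
- The arm moves only by the tool play_rows, never from a script. Its argument "targets" is a list of rows, each a list of 7 numbers: the shift along the tool's x, y, z in mm, then the turn, a rotation vector about the tool's x, y, z in degrees, then the closure, from 0 (fully open) to 1 (shut). A call has 1 to 5 rows; each row shifts and turns the commanded pose from where the row before left it, along the tool's axes as they then stand; what a row does not reach is not made up. A row lasts 1/8 s, in which the tool goes at most 62.5 mm and 10.7 degrees, less where a joint would pass 70% of its speed; a pose out of reach is approached as far as the arm can. A call with a gripper value outside its range is refused whole. The fingers move at their own pace and stop on an object; "newtons" is the grip in N (left out, the last holds). Time passes only in rows, so rows that do not move let the fingers close. It gives the time, the measured TCP pose, the force and the opening at its end, in the units of the state.
- sense(): the state, without advancing time (a new reading comes with each control period).
- grab_frame(name): name is "scene" or "top" or "wrist"; returns the picture (384x512x3 uint8, red, green, blue); there is no depth.
- camera_params(name): a dict with "fx", "fy", "cx", "cy" (pixels), "k1" (the pictures are not rectified: a ray, as slopes to the right and down, at radius r is drawn at 1 + k1 r^2 times it, then the intrinsics apply), "pose" (4x4, takes a point from camera to world coordinates). Camera axes: x right, y down, z forward; pixel columns grow to the right and rows downward; lengths in mm; the calibration is good to about 2 mm. A picture is of the moment at which its call begins: read the wrist's pose just before it. camera_params takes no time and is no camera call; for the wrist camera it gives the pose at the moment of the call.
- finish_job(): hands the job in, once; it reports no verdict.
The state is a dict: "time_s": time; "joint_pos": joint angles; "dq": joint speeds; "effort": joint torques, N m; "tcp_pos": TCP position; "orientation": TCP orientation; "contact_force": force on the tool from outside, world axes, zero at the start; "moment": the same for the moment, N m; "width": opening from 0.0 (shut) to 1.0 (fully open).
Only numpy, scipy, OpenCV 4.12 (cv2) and the standard library are available. Lean on these libraries where they do the work, as an engineer would, in place of code of your own. Each camera call takes 0.05 s, during which the arm holds its last target.

## Working session

There is one attempt and no reset: what is moved stays moved. The work goes in short steps, Python scripts to look and compute and a tool call to move; the robot and the scene stay as the last step left them, time stands still between calls to the robot, and variables do not carry over. Pictures are saved under pics/ and viewed, and the job is handed in when it is done.

Besides the shell and the picture viewer there is one more tool, called after "Call:" by a JSON object that holds its "fn" and its "kwargs". play_rows: Moves the arm, as the interface text tells. Its arguments: {"type":"object","properties":{"targets":{"type":"array"},"newtons":{"type":"number"}},"required":["targets"]}

```bash
ls; mkdir -p pics; python3 - <<'E'
from bench import *
import cv2, bench
print(sense()); print(grip_point_offset)
for n in ["top","scene"]:
    p=camera_params(n); print(n,p)
    im=grab_frame(n); cv2.imwrite(f"pics/{n}0.png",im[:,:,::-1])
E
```

```text
pics
{'time_s': 0.0, 'joint_pos': array([ 1.51207221e+00,  3.59365941e-01,  1.10071006e-02, -3.55960283e-04,
       -1.22409043e+00, -2.88120832e-01]), 'dq': array([-0.00112679,  0.00014914,  0.00111377,  0.00014529, -0.00050775,
        0.00127645]), 'effort': array([-5.17078297e-04, -5.83321238e+01,  2.93419951e+01,  6.93677455e+00,
       -5.73872196e-03, -9.09534720e-06]), 'tcp_pos': array([229.29875568, 634.32008009, 230.35365323]), 'orientation': array([ 3.09278064e+00, -5.41993441e-01, -2.24984137e-04]), 'contact_force': array([-0.65365213,  0.38202343, -0.37582445]), 'moment': array([-0.0078591 ,  0.02353355,  0.0334425 ]), 'width': 1.0010161226682999}
18.700000000000003
top {'fx': 387.1444985345691, 'fy': 387.1444985345691, 'cx': 254.27848926227747, 'cy': 189.92361088784662, 'k1': 0.040511619042706525, 'pose': array([[-1.66404952e-02, -9.85644926e-01,  1.68009443e-01,
         4.24068025e+02],
       [-9.99336997e-01,  2.18374467e-02,  2.91323272e-02,
        -1.41053655e+01],
       [-3.23830277e-02, -1.67413276e-01, -9.85354827e-01,
         1.02719166e+03],
       [ 0.00000000e+00,  0.00000000e+00,  0.00000000e+00,
         1.00000000e+00]])}
scene {'fx': 385.9602449572314, 'fy': 385.9602449572314, 'cx': 254.94856190011342, 'cy': 186.52774746907045, 'k1': -0.028011749300394427, 'pose': array([[-2.31810165e-03,  8.12741877e-01, -5.82619317e-01,
         1.15451655e+03],
       [ 9.99933591e-01, -4.69327214e-03, -1.05255118e-02,
         9.72005735e+00],
       [-1.12889152e-02, -5.82605025e-01, -8.12677024e-01,
         8.73259128e+02],
       [ 0.00000000e+00,  0.00000000e+00,  0.00000000e+00,
         1.00000000e+00]])}
```

View pics/top0.png

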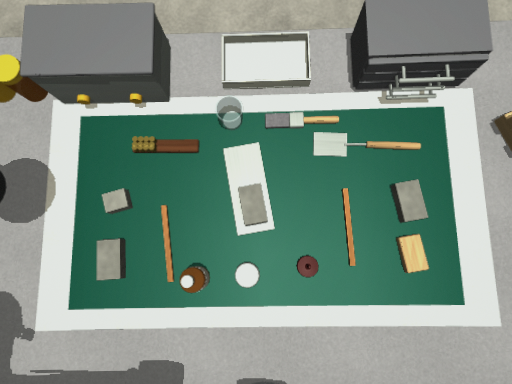

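View pics/scene0.png

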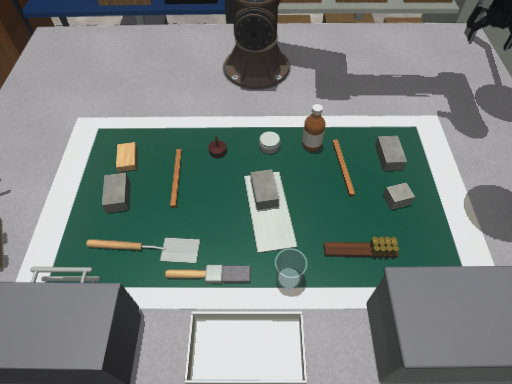

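```bash
cat > h.py <<'E'
import numpy as np, cv2
from bench import *
def ray(p,uv):
    uv=np.atleast_2d(np.array(uv,float)); d=(uv-[p['cx'],p['cy']])/[p['fx'],p['fy']]
    s=d.copy()
    for _ in range(20): s=d/(1+p['k1']*(s**2).sum(1,keepdims=True))
    R=p['pose'][:3,:3]; return np.c_[s,np.ones(len(s))]@R.T, p['pose'][:3,3]
def toplane(p,uv,z):
    D,o=ray(p,uv); return (o+D*((z-o[2])/D[:,2])[:,None])[:,:2]
def proj(p,P):
    P=np.atleast_2d(P); c=(P-p['pose'][:3,3])@p['pose'][:3,:3]; s=c[:,:2]/c[:,2:]
    s=s*(1+p['k1']*(s**2).sum(1,keepdims=True)); return s*[p['fx'],p['fy']]+[p['cx'],p['cy']]
def rect(cx,cy,a,L,W):
    c,s=np.cos(a),np.sin(a); q=np.array([[1,1],[1,-1],[-1,-1],[-1,1]])*[L/2,W/2]
    return q@np.array([[c,s],[-s,c]])+[cx,cy]
E
python3 - <<'E'
import cv2,numpy as np
im=cv2.imread('pics/top0.png')
def c(x,y,w=60,h=60): return cv2.resize(im[y:y+h,x:x+w],None,fx=5,fy=5,interpolation=cv2.INTER_CUBIC)
o=np.vstack([np.hstack([c(85,180,50,60),c(85,225,50,60)]),np.hstack([c(385,170,50,60),c(228,175,50,60)])])
cv2.imwrite('pics/crop0.png',o)
for q in [(110,250),(110,272),(123,259),(410,195),(412,214),(253,200),(253,220),(116,198),(255,150)]: print(q,im[q[1],q[0]])
E
```

```text
(110, 250) [135 150 148]
(110, 272) [135 150 150]
(123, 259) [39 43 43]
(410, 195) [136 151 150]
(412, 214) [135 148 148]
(253, 200) [136 152 152]
(253, 220) [137 152 152]
(116, 198) [150 166 167]
(255, 150) [222 231 227]
```

View pics/crop0.png

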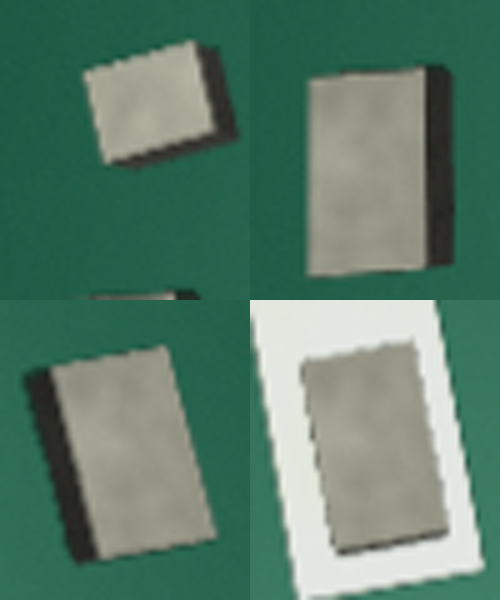

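```bash
cat >> h.py <<'E'
def fitrect(p,mask,z,name='',minA=60):
    cs,_=cv2.findContours(mask.astype(np.uint8),cv2.RETR_EXTERNAL,cv2.CHAIN_APPROX_NONE)
    out=[]
    for c in cs:
        if cv2.contourArea(c)<minA: continue
        w=toplane(p,c[:,0,:],z).astype(np.float32)
        (x,y),(a,b),t=cv2.minAreaRect(w)
        if a<b: a,b,t=b,a,t+90
        t=(t+90)%180-90
        out.append((x,y,a,b,t)); print(name,np.round([x,y,a,b,t],1),'px',c[:,0].mean(0).round(),len(c))
    return out
E
cat > top.py <<'E'
from h import *
import sys
p=camera_params('top'); im=cv2.imread(sys.argv[1])[:,:,::-1].astype(int)
r,g,b=im[...,0],im[...,1],im[...,2]; mx,mn=im.max(2),im.min(2)
gray=(mx-mn<35)&(mx>100)&(mx<190); roi=np.zeros(gray.shape,bool); roi[112:305,80:460]=1
fitrect(p,gray&roi,40,'brick',300)
fitrect(p,gray&roi,48,'brick48',300)
org=(r>90)&(r-b>60)&roi
fitrect(p,org,14,'stick',60)
E
python3 top.py pics/top0.png
python3 - <<'E'
from h import *
p=camera_params('top')
im=cv2.imread('pics/top0.png').astype(int); 
m=(im.min(2)>195); m[:,:220]=0;m[:,280:]=0;m[:140]=0;m[240:]=0
gray=(im.max(2)>100)&(im.max(2)-im.min(2)<35); gray[:,:215]=0;gray[:,280:]=0;gray[:140]=0;gray[240:]=0
fitrect(p,gray,8,'board',1000)
E
```

```text
brick [378.   36.8  60.   58.3  89.2] px [247. 275.] 70
brick [423.2 388.9 100.1  58.5   2.7] px [108. 259.] 123
brick [574.2 379.1  60.   50.6 -74.9] px [114. 200.] 78
brick [555.   20.3 104.   61.7   9.6] px [253. 206.] 129
brick [ 558.2 -381.2  100.7   59.6    9.8] px [411. 200.] 120
brick [781.8  20.4 312.8  44.6  88.4] px [252. 116.] 295
brick48 [378.4  36.4  59.5  57.8  89.2] px [247. 275.] 70
brick48 [423.2 385.7  99.3  58.    2.7] px [108. 259.] 123
brick48 [572.9 375.9  59.5  50.1 -74.9] px [114. 200.] 78
brick48 [553.9  20.  103.2  61.2   9.6] px [253. 206.] 129
brick48 [ 557.1 -378.2   99.9   59.1    9.8] px [411. 200.] 120
brick48 [778.9  20.1 310.3  44.2  88.4] px [252. 116.] 295
stick [367.4 178.5  60.1  55.9   6.4] px [192. 280.] 88
stick [ 426.2 -383.8   88.9   53.4   10.3] px [413. 253.] 107
stick [463.2 246.8 199.   14.9   6.7] px [167. 243.] 159
stick [ 497.2 -226.5  199.3   13.3    2.1] px [349. 227.] 161
stick [718.5 225.4 106.7  14.1  88.6] px [177. 148.] 84
stick [ 710.8 -356.6  138.1   17.1   86.7] px [393. 145.] 113
stick [734.8 318.6  58.8  36.7  88.7] px [143. 143.] 63
stick [ 788.3 -168.8   91.9   17.    88.2] px [321. 119.] 75
board [604.5  33.  241.  101.    9. ] px [248. 189.] 245
```

```bash
cat > plan.py <<'E'
# plan.py x y z theta nrows : shifts in tool axes from the measured pose
import sys; from h import *
from scipy.spatial.transform import Rotation as Ro
X,Y,Z,T=map(float,sys.argv[1:5]); n=int(sys.argv[5])
s=sense(); R=Ro.from_rotvec(s['orientation']); M=R.as_matrix()
th=np.degrees(np.arctan2(M[1,0],M[0,0])); 
d=(T-th+90)%180-90
if len(sys.argv)>6: d+=float(sys.argv[6])
print('t',round(s['time_s'],2),'tcp',s['tcp_pos'].round(1),'th',round(th,1),'tilt',M[:,2].round(3),'w',round(s['width'],3),'F',s['contact_force'].round(1),'j',s['joint_pos'].round(2))
turn=-d/n; step=(np.array([X,Y,Z])-s['tcp_pos'])/n
T0=np.radians(th)
for i in range(n):
    a=T0+np.radians(d)*i/n; c,q=np.cos(a),np.sin(a)
    v=np.array([[c,q,0],[q,-c,0],[0,0,-1]])@step
    print('[%.1f,%.1f,%.1f,0,0,%.2f,c]'%(*v,turn))
E
python3 plan.py 423 388 200 2.7 8; python3 -c "
from h import *
im=grab_frame('wrist'); p=camera_params('wrist'); print(p)"
```

```text
t 0.1 tcp [229.3 634.4 230.4] th -19.9 tilt [-0.    -0.002 -1.   ] w 1.002 F [0.1 0.3 0.3] j [ 1.51  0.36  0.01 -0.   -1.22 -0.29]
[33.2,20.7,3.8,0,0,-2.82,c]
[32.2,22.3,3.8,0,0,-2.82,c]
[31.0,23.9,3.8,0,0,-2.82,c]
[29.8,25.4,3.8,0,0,-2.82,c]
[28.5,26.8,3.8,0,0,-2.82,c]
[27.2,28.2,3.8,0,0,-2.82,c]
[25.8,29.5,3.8,0,0,-2.82,c]
[24.3,30.7,3.8,0,0,-2.82,c]
{'fx': 281.13544519867213, 'fy': 281.13544519867213, 'cx': 252.20652529486154, 'cy': 186.96092954116617, 'k1': 0.0175480861763853, 'pose': array([[-3.40284666e-01, -8.96302851e-01, -2.84337026e-01,
         3.01530458e+02],
       [-9.40319226e-01,  3.25147893e-01,  1.00392238e-01,
         6.08713642e+02],
       [ 2.46973578e-03,  3.01529511e-01, -9.53453646e-01,
         3.73232396e+02],
       [ 0.00000000e+00,  0.00000000e+00,  0.00000000e+00,
         1.00000000e+00]])}
```

Call:
{"fn": "play_rows", "kwargs": {"targets": [[33, 21, 4, 0, 0, -3, 0], [32, 22, 4, 0, 0, -3, 0], [31, 24, 4, 0, 0, -3, 0], [30, 25, 4, 0, 0, -3, 0], [28, 27, 4, 0, 0, -3, 0]], "newtons": 60}}

```text
time_s: 0.78
tcp_pos: [351.3, 480.8, 211.0]
orientation: [3.139, -0.131, -0.0]
contact_force: [0.9, 0.3, 0.1]
width: 1.002
```

```bash
python3 plan.py 423 388 180 2.7 3
```

```text
t 0.78 tcp [351.3 480.8 211. ] th -4.8 tilt [-0. -0. -1.] w 1.002 F [0.9 0.3 0.1] j [ 1.27  0.24 -0.2  -0.   -1.13  0.22]
[26.4,28.8,10.3,0,0,-2.49,c]
[25.1,29.9,10.3,0,0,-2.49,c]
[23.8,31.0,10.3,0,0,-2.49,c]
```

Call:
{"fn": "play_rows", "kwargs": {"targets": [[26.5, 29, 10, 0, 0, -2.5, 0], [25, 30, 10, 0, 0, -2.5, 0], [24, 31, 10, 0, 0, -2.5, 0], [0, 0, 0, 0, 0, 0, 0]]}}

```text
time_s: 1.27
tcp_pos: [423.2, 386.4, 180.3]
orientation: [3.139, 0.068, -0.002]
contact_force: [-0.3, 0.6, 0.1]
width: 0.999
```

```bash
cat > wr.py <<'E'
import sys; from h import *
p=camera_params('wrist'); im=grab_frame('wrist'); np.save('wp.npy',p,allow_pickle=True)
cv2.imwrite('pics/%s.png'%sys.argv[1],im[:,:,::-1])
im=im.astype(int); r,g,b=im[...,0],im[...,1],im[...,2]; mx,mn=im.max(2),im.min(2)
z=float(sys.argv[2]) if len(sys.argv)>2 else 40
fitrect(p,(mx-mn<35)&(mx>100)&(mx<190),z,'gray',800)
fitrect(p,(r>90)&(r-b>60),float(sys.argv[3]) if len(sys.argv)>3 else 14,'org',500)
E
python3 wr.py w1; python3 plan.py 423 388 90 2.7 2
```

```text
gray [155.4 591.1  63.   55.9 -88.7] px [ 91. 371.] 147
gray [280.9 386.9 232.7 123.  -76.7] px [240. 300.] 1106
gray [306.  629.3 213.3  75.1 -12. ] px [ 22. 259.] 1217
gray [402.5 387.2  59.8  56.2 -87.6] px [254. 198.] 183
gray [357.8 510.1 169.9  49.7 -29.2] px [130. 224.] 319
gray [568.5 378.4  59.8  37.4 -74.9] px [274.  20.] 299
gray [499.8 590.1 155.3  81.3  -6.5] px [37. 84.] 1502
org [326.8  94.   79.5  63.9   2.1] px [488. 254.] 184
org [463.  248.2 199.6  14.3   6.8] px [381. 129.] 392
t 1.32 tcp [422.9 387.6 180.9] th 2.5 tilt [-0.001 -0.001 -1.   ] w 0.999 F [ 0.5  0.4 -0.2] j [ 1.08  0.23 -0.29 -0.   -1.05  0.53]
[0.0,-0.2,45.4,0,0,-0.10,c]
[0.0,-0.2,45.4,0,0,-0.10,c]
```

View pics/w1.png

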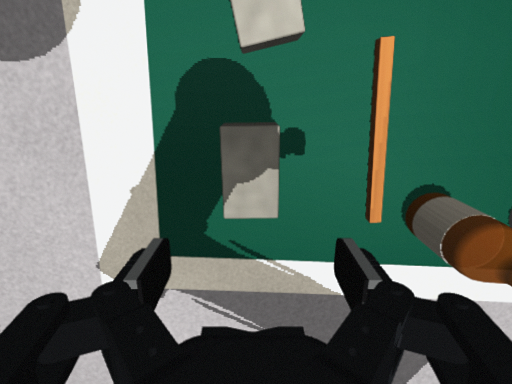

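Call:
{"fn": "play_rows", "kwargs": {"targets": [[0, 0, 50, 0, 0, 0, 0], [0, 0, 50, 0, 0, 0, 0], [0, 0, 40, 0, 0, 0, 0], [0, 0, 34, 0, 0, 0, 0], [0, 0, 0, 0, 0, 0, 0]]}}

```text
time_s: 1.95
tcp_pos: [421.1, 388.0, 5.1]
orientation: [3.136, 0.073, -0.004]
contact_force: [-0.1, -0.1, 0.6]
width: 0.999
```

```bash
python3 plan.py 423 388 5 2.7 1
```

```text
t 1.95 tcp [421.1 388.    5.1] th 2.7 tilt [-0.003 -0.004 -1.   ] w 0.999 F [-0.1 -0.1  0.6] j [ 1.09  0.44 -0.47 -0.   -0.67  0.53]
[1.9,0.1,0.1,0,0,-0.05,c]
```

Call:
{"fn": "play_rows", "kwargs": {"targets": [[0, 0, 0, 0, 0, 0, 1], [0, 0, 0, 0, 0, 0, 1], [0, 0, 0, 0, 0, 0, 1], [0, 0, 0, 0, 0, 0, 1], [0, 0, 0, 0, 0, 0, 1]], "newtons": 60}}

```text
time_s: 2.58
tcp_pos: [423.0, 390.0, 9.3]
orientation: [-3.138, -0.073, -0.003]
contact_force: [-2.3, 0.3, 6.6]
width: 0.689
```

Call:
{"fn": "play_rows", "kwargs": {"targets": [[0, 0, -20, 0, 0, 0, 1], [0, 0, -50, 0, 0, 0, 1], [0, 0, -60, 0, 0, 0, 1], [0, 0, -60, 0, 0, 0, 1], [0, 0, 0, 0, 0, 0, 1]]}}

```text
time_s: 3.2
tcp_pos: [424.0, 391.1, 203.4]
orientation: [-3.132, -0.072, -0.01]
contact_force: [0.2, 0.3, -5.5]
width: 0.691
```

```bash
python3 wr.py w2 200; python3 plan.py 655 37 200 9.4 8
```

```text
gray [326.3 469.6  57.6  24.5 -31.4] px [125. 362.] 156
gray [371.2 370.7  41.6  29.2  88.3] px [286. 319.] 192
gray [379.7 242.   84.6  30.7  51.4] px [481. 317.] 583
gray [387.2 535.1 108.9  64.2 -48.3] px [ 38. 266.] 1339
gray [431.1 448.2  81.9  27.5 -28.2] px [146. 221.] 304
gray [534.7 386.8  28.7  22.6 -75.4] px [279.  25.] 308
gray [495.6 494.1  93.9  50.5  -7. ] px [59. 96.] 1514
org [331.5  94.3  75.3  73.6  63.4] px [480. 246.] 185
org [462.9 248.1 199.3  14.3   6.7] px [378. 130.] 366
t 3.25 tcp [422.6 389.6 199.9] th 2.6 tilt [ 0.002  0.005 -1.   ] w 0.692 F [ 0.5  0.  -6.4] j [ 1.08  0.22 -0.26 -0.   -1.09  0.53]
[27.0,45.4,-0.0,0,0,-0.85,c]
[26.3,45.7,-0.0,0,0,-0.85,c]
[25.7,46.1,-0.0,0,0,-0.85,c]
[25.0,46.5,-0.0,0,0,-0.85,c]
[24.3,46.9,-0.0,0,0,-0.85,c]
[23.6,47.2,-0.0,0,0,-0.85,c]
[22.9,47.6,-0.0,0,0,-0.85,c]
[22.2,47.9,-0.0,0,0,-0.85,c]
```

View pics/w2.png

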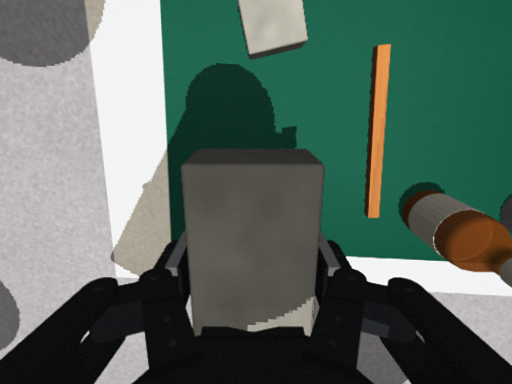

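```bash
python3 - <<'E'
from h import *
p=camera_params('wrist')
print(toplane(p,[[184,164],[322,164]],228)); print(sense()['tcp_pos'])
E
```

```text
[[471.68769216 420.37249727]
 [474.33523065 362.96029842]]
[422.64938248 389.624681   199.87144473]
```

```bash
python3 plan.py 475 10 240 9.4 8
```

```text
t 3.25 tcp [422.6 389.6 199.9] th 2.6 tilt [ 0.002  0.005 -1.   ] w 0.692 F [ 0.5  0.  -6.4] j [ 1.08  0.22 -0.26 -0.   -1.09  0.53]
[4.4,47.7,-5.0,0,0,-0.85,c]
[3.7,47.8,-5.0,0,0,-0.85,c]
[3.0,47.8,-5.0,0,0,-0.85,c]
[2.3,47.8,-5.0,0,0,-0.85,c]
[1.5,47.9,-5.0,0,0,-0.85,c]
[0.8,47.9,-5.0,0,0,-0.85,c]
[0.1,47.9,-5.0,0,0,-0.85,c]
[-0.6,47.9,-5.0,0,0,-0.85,c]
```

Call:
{"fn": "play_rows", "kwargs": {"targets": [[4, 48, -5, 0, 0, -1, 1], [4, 48, -5, 0, 0, -1, 1], [3, 48, -5, 0, 0, -1, 1], [2, 48, -5, 0, 0, -1, 1], [2, 48, -5, 0, 0, -1, 1]]}}

```text
time_s: 3.88
tcp_pos: [455.4, 148.6, 220.5]
orientation: [3.133, 0.21, -0.005]
contact_force: [1.0, 0.6, -4.3]
width: 0.694
```

Call:
{"fn": "play_rows", "kwargs": {"targets": [[1, 48, -5, 0, 0, -1, 1], [0, 48, -5, 0, 0, -1, 1], [-1, 48, -5, 0, 0, 0, 1], [0, 0, 0, 0, 0, 0, 1]]}}

```text
time_s: 4.38
tcp_pos: [477.1, 5.6, 235.6]
orientation: [3.131, 0.257, -0.005]
contact_force: [-0.4, 0.8, -4.3]
width: 0.693
```

```bash
python3 wr.py w3 48; python3 plan.py 655 37 240 9.4 4
```

```text
gray [139.8 140.3 127.   54.2 -23.7] px [121. 367.] 296
gray [259.  -28.6 182.4  73.5 -80.7] px [251. 318.] 368
gray [309.  136.7  60.1  49.5 -78.6] px [132. 267.] 122
gray [547.4  23.9 105.4  88.4   9.2] px [238. 114.] 443
gray [577.7  25.   58.7  55.2 -80.6] px [257.  62.] 194
org [323.4 205.6  71.7  71.6  51.4] px [ 96. 240.] 152
org [ 415.9 -366.7   94.1   23.6   24.5] px [506. 242.] 131
org [ 497.3 -225.2  199.8   14.8    2.3] px [429. 165.] 308
org [463.8 247.4 199.   14.6   6.7] px [ 62. 131.] 336
t 4.42 tcp [477.1   6.8 235.5] th 9.4 tilt [-0.003 -0.    -1.   ] w 0.693 F [-0.9  0.9 -5. ] j [ 0.43  0.03 -0.4  -0.   -1.15  1.31]
[45.1,-0.2,-1.1,0,0,0.01,c]
[45.1,-0.2,-1.1,0,0,0.01,c]
[45.1,-0.2,-1.1,0,0,0.01,c]
[45.1,-0.2,-1.1,0,0,0.01,c]
```

View pics/w3.png

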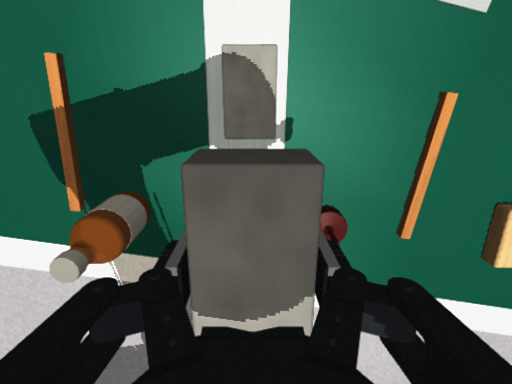

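```bash
python3 - <<'E'
from h import *
p=np.load('wp.npy',allow_pickle=True).item()
im=cv2.imread('pics/w3.png'); c=im[30:160,195:300]; cv2.imwrite('pics/c3.png',cv2.resize(c,None,fx=4,fy=4,interpolation=cv2.INTER_CUBIC))
q=np.array([[222,44],[277,44],[276,138],[223,138]]);w=toplane(p,q,48);print(w.round(1),w.mean(0))
for r in (55,75,95,115): print(r,im[r,200:295,1].tolist())
E
```

```text
[[600.1  58.2]
 [609.6   0.9]
 [512.7 -16.7]
 [502.6  44.3]] [556.24382355  21.68596113]
55 [127, 125, 128, 124, 121, 182, 239, 247, 247, 247, 248, 247, 246, 239, 223, 197, 162, 160, 152, 140, 141, 118, 80, 82, 85, 83, 82, 84, 80, 85, 82, 78, 82, 81, 81, 82, 85, 90, 90, 93, 124, 163, 165, 169, 164, 166, 169, 169, 171, 168, 167, 167, 168, 166, 168, 168, 166, 165, 168, 170, 168, 170, 171, 172, 173, 172, 177, 174, 174, 176, 175, 175, 174, 174, 173, 169, 157, 193, 249, 248, 247, 247, 247, 247, 247, 247, 248, 237, 146, 128, 133, 131, 133, 134, 131]
75 [56, 55, 55, 54, 53, 57, 96, 132, 140, 141, 143, 143, 145, 146, 145, 141, 141, 142, 140, 142, 142, 130, 102, 89, 94, 94, 96, 95, 97, 96, 94, 98, 93, 97, 93, 93, 99, 97, 95, 91, 94, 94, 94, 91, 92, 92, 89, 87, 89, 88, 87, 87, 91, 90, 89, 90, 92, 90, 89, 92, 90, 90, 86, 91, 123, 175, 179, 178, 179, 177, 180, 178, 175, 174, 173, 166, 168, 225, 248, 247, 247, 247, 247, 247, 247, 248, 242, 174, 137, 136, 138, 134, 134, 133, 133]
95 [52, 55, 53, 53, 53, 52, 63, 101, 133, 138, 138, 138, 143, 143, 141, 141, 140, 139, 136, 139, 138, 135, 120, 86, 86, 95, 92, 94, 92, 93, 92, 92, 91, 91, 92, 92, 93, 93, 93, 94, 92, 94, 94, 92, 89, 91, 91, 91, 93, 89, 91, 90, 87, 88, 89, 87, 91, 91, 90, 91, 90, 91, 91, 92, 90, 89, 87, 88, 87, 85, 87, 84, 83, 97, 125, 133, 199, 250, 248, 247, 247, 247, 247, 247, 248, 245, 203, 143, 138, 138, 138, 139, 139, 139, 135]
115 [50, 52, 52, 49, 51, 49, 49, 74, 112, 136, 138, 143, 142, 141, 139, 141, 139, 137, 139, 136, 140, 139, 137, 121, 87, 93, 91, 92, 89, 92, 90, 89, 91, 91, 89, 88, 92, 90, 84, 84, 87, 86, 83, 84, 85, 87, 87, 91, 88, 91, 89, 92, 93, 93, 89, 93, 92, 91, 91, 88, 88, 90, 88, 88, 88, 88, 89, 90, 87, 86, 88, 84, 84, 84, 77, 114, 211, 249, 248, 247, 247, 247, 247, 248, 246, 218, 136, 136, 141, 137, 137, 137, 138, 136, 138]
```

View pics/c3.png

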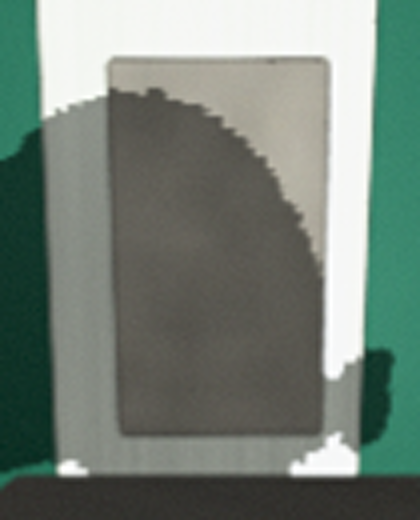

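```bash
python3 - <<'E'
from h import *
p=np.load('wp.npy',allow_pickle=True).item()
q=np.array([[221.8,44.3],[277.4,44.3],[275.3,138.8],[224.6,138.8]]);w=toplane(p,q,48);print(w.round(1),w.mean(0))
l=w[[0,1]].mean(0)-w[[2,3]].mean(0); print(np.linalg.norm(l),np.degrees(np.arctan2(l[1],l[0])))
E
```

```text
[[ 5.998e+02  5.840e+01]
 [ 6.094e+02  4.000e-01]
 [ 5.116e+02 -1.600e+01]
 [ 5.020e+02  4.240e+01]] [555.69707492  21.27817104]
99.12872109624892 9.425758686101188
```

Call:
{"fn": "play_rows", "kwargs": {"targets": [[46, 0, 0, 0, 0, 0, 1], [46, 0, 20, 0, 0, 0, 1], [46, 0, 30, 0, 0, 0, 1], [46, 0, 30, 0, 0, 0, 1], [0, 0, 0, 0, 0, 0, 1]]}}

```text
time_s: 5.05
tcp_pos: [659.1, 40.4, 149.6]
orientation: [3.129, 0.264, -0.016]
contact_force: [-0.5, -0.0, -4.5]
width: 0.694
```

```bash
python3 - <<'E'
from h import *
t=np.radians(9.4);u=np.array([np.cos(t),np.sin(t)]);v=np.array([-u[1],u[0]])
F=np.array([555.2,20.9])
for n,d in dict(b105=(105,0),b101=(101,0),s1=(50.5,21),s2=(50.5,-21),top=(50.5,0)).items(): print(n,(F+d[0]*u+d[1]*v).round(1))
E
python3 plan.py 658.8 38 35 9.4 3
```

```text
b105 [658.8  38. ]
b101 [654.8  37.4]
s1 [601.6  49.9]
s2 [608.5   8.4]
top [605.   29.1]
t 5.05 tcp [659.1  40.4 149.6] th 9.6 tilt [-0.01  -0.002 -1.   ] w 0.694 F [-0.5 -0.  -4.5] j [ 0.36  0.4  -0.12 -0.   -1.06  1.38]
[-0.2,0.8,38.2,0,0,0.08,c]
[-0.2,0.8,38.2,0,0,0.08,c]
[-0.2,0.8,38.2,0,0,0.08,c]
```

Call:
{"fn": "play_rows", "kwargs": {"targets": [[0, 1, 50, 0, 0, 0, 1], [0, 1, 40, 0, 0, 0, 1], [0, 0, 25, 0, 0, 0, 1], [0, 0, 0, 0, 0, 0, 1]]}}

```text
time_s: 5.55
tcp_pos: [657.5, 37.5, 39.8]
orientation: [3.13, 0.264, -0.009]
contact_force: [-0.0, 0.3, -3.6]
width: 0.691
```

```bash
python3 plan.py 658.8 38 20 9.4 1
```

```text
t 5.55 tcp [657.5  37.5  39.8] th 9.7 tilt [-0.005 -0.001 -1.   ] w 0.691 F [-0.   0.3 -3.6] j [ 0.35  0.5  -0.24 -0.   -0.84  1.39]
[1.4,-0.3,19.8,0,0,0.25,c]
```

Call:
{"fn": "play_rows", "kwargs": {"targets": [[1, 0, 10, 0, 0, 0, 1], [0, 0, 5, 0, 0, 0, 1], [0, 0, 0, 0, 0, 0, 1]]}}

```text
time_s: 5.92
tcp_pos: [661.1, 37.5, 27.6]
orientation: [-3.13, -0.264, -0.0]
contact_force: [0.3, 0.2, -4.1]
width: 0.692
```

```bash
python3 plan.py 658.8 38 20 9.4 1
```

```text
t 5.92 tcp [661.1  37.5  27.6] th 9.6 tilt [ 0.  0. -1.] w 0.692 F [ 0.3  0.2 -4.1] j [ 0.35  0.52 -0.24 -0.   -0.81  1.39]
[-2.2,-0.9,7.6,0,0,0.23,c]
```

Call:
{"fn": "play_rows", "kwargs": {"targets": [[0, 0, 3, 0, 0, 0, 1], [0, 0, 3, 0, 0, 0, 1], [0, 0, 0, 0, 0, 0, 1]]}}

```text
time_s: 6.3
tcp_pos: [660.9, 37.3, 21.1]
orientation: [3.13, 0.264, -0.001]
contact_force: [-0.6, -0.7, -5.3]
width: 0.689
```

Call:
{"fn": "play_rows", "kwargs": {"targets": [[0, 0, 2, 0, 0, 0, 1], [0, 0, 0, 0, 0, 0, 1]]}}

```text
time_s: 6.55
tcp_pos: [661.0, 37.4, 19.1]
orientation: [3.13, 0.264, -0.001]
contact_force: [-0.5, 0.1, -4.6]
width: 0.693
```

Call:
{"fn": "play_rows", "kwargs": {"targets": [[0, 0, 1.5, 0, 0, 0, 1], [0, 0, 0, 0, 0, 0, 1]]}}

```text
time_s: 6.8
tcp_pos: [661.0, 37.4, 17.7]
orientation: [3.13, 0.264, -0.0]
contact_force: [-0.4, 0.4, -4.4]
width: 0.695
```

Call:
{"fn": "play_rows", "kwargs": {"targets": [[0, 0, 1.5, 0, 0, 0, 1], [0, 0, 0, 0, 0, 0, 1]]}}

```text
time_s: 7.05
tcp_pos: [661.2, 37.4, 17.4]
orientation: [3.13, 0.264, 0.001]
contact_force: [-3.2, -0.5, 4.9]
width: 0.692
```

Call:
{"fn": "play_rows", "kwargs": {"targets": [[-3, -0.5, -0.8, 0, 0, 0, 1], [-1.5, 0, 0, 0, 0, 0, 1], [0, 0, 0, 0, 0, 0, 1]]}}

```text
time_s: 7.42
tcp_pos: [657.0, 37.3, 17.4]
orientation: [-3.13, -0.264, -0.002]
contact_force: [1.0, 0.4, -1.2]
width: 0.692
```

Call:
{"fn": "play_rows", "kwargs": {"targets": [[-1, 0, 0, 0, 0, 0, 1], [0, 0, 0, 0, 0, 0, 1]]}}

```text
time_s: 7.68
tcp_pos: [656.1, 37.2, 17.4]
orientation: [-3.13, -0.264, -0.002]
contact_force: [1.9, 0.1, -0.1]
width: 0.688
```

```bash
python3 wr.py w4 48; python3 -c "
from h import *
im=grab_frame('scene'); cv2.imwrite('pics/s4.png',cv2.resize(im[150:260,220:330,::-1],None,fx=5,fy=5,interpolation=cv2.INTER_CUBIC))"
```

```text
gray [671.7  43.2  88.5  77.7  22.6] px [252. 238.] 701
```

View pics/s4.png

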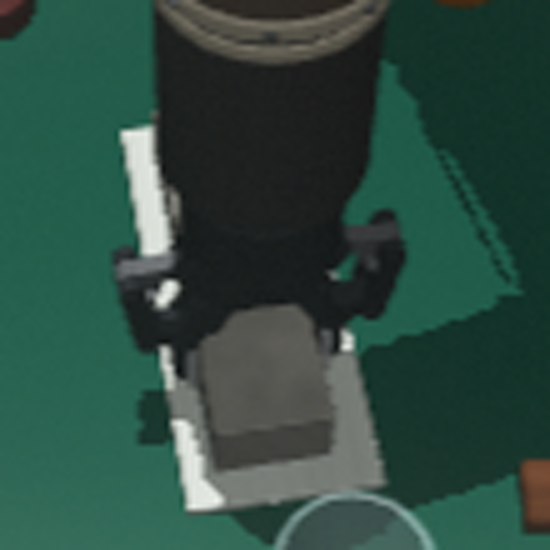

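Call:
{"fn": "play_rows", "kwargs": {"targets": [[-1, 0, 0, 0, 0, 0, 1], [0, 0, 0, 0, 0, 0, 1]]}}

```text
time_s: 8.02
tcp_pos: [654.9, 36.9, 17.3]
orientation: [-3.13, -0.264, -0.001]
contact_force: [1.6, 0.7, 0.7]
width: 0.692
```

Call:
{"fn": "play_rows", "kwargs": {"targets": [[-1, 0, 0, 0, 0, 0, 1], [0, 0, 0, 0, 0, 0, 1]]}}

```text
time_s: 8.28
tcp_pos: [653.9, 36.7, 17.3]
orientation: [-3.13, -0.264, -0.001]
contact_force: [2.6, 0.5, 1.6]
width: 0.688
```

Call:
{"fn": "play_rows", "kwargs": {"targets": [[-1, 0, 0, 0, 0, 0, 1], [0, 0, 0, 0, 0, 0, 1]]}}

```text
time_s: 8.52
tcp_pos: [653.2, 36.6, 17.4]
orientation: [-3.13, -0.264, -0.002]
contact_force: [5.3, -0.0, 0.9]
width: 0.693
```

Call:
{"fn": "play_rows", "kwargs": {"targets": [[-1, 0, 0, 0, 0, 0, 1], [0, 0, 0, 0, 0, 0, 1]]}}

```text
time_s: 8.78
tcp_pos: [652.1, 36.5, 17.4]
orientation: [-3.13, -0.264, -0.001]
contact_force: [5.4, 0.8, 0.1]
width: 0.691
```

Call:
{"fn": "play_rows", "kwargs": {"targets": [[0, 0, 0, 0, 0, 0, 0], [0, 0, 0, 0, 0, 0, 0], [0, 0, 0, 0, 0, 0, 0], [0, 0, -50, 0, 0, 0, 0], [-10, 0, -60, 0, 0, 0, 0]]}}

```text
time_s: 9.4
tcp_pos: [640.8, 34.3, 126.7]
orientation: [3.129, 0.263, -0.006]
contact_force: [1.1, 0.6, 0.9]
width: 1.001
```

Call:
{"fn": "play_rows", "kwargs": {"targets": [[-50, 0, -60, 0, 0, 0, 0], [-60, 0, -20, 0, 0, 0, 0], [-60, 0, 0, 0, 0, 0, 0], [0, 0, 0, 0, 0, 0, 0]]}}

```text
time_s: 9.9
tcp_pos: [480.6, 6.9, 195.5]
orientation: [-3.129, -0.263, -0.0]
contact_force: [0.7, 0.3, -0.0]
width: 0.999
```

```bash
python3 wr.py w5 48; python3 plan.py 497.3 -226 200 2.3 5
```

```text
gray [179.8 181.5  62.4  57.2 -81.3] px [ 87. 373.] 200
gray [283.3  63.   98.2  66.7  49.4] px [186. 314.] 228
gray [566.2  27.3 142.5  87.6   9.6] px [245.  89.] 770
org [313.4 213.6  78.7  74.5 -38. ] px [ 74. 263.] 171
org [ 497.9 -225.6  199.7   14.7    2.2] px [450. 176.] 339
org [463.8 247.3 199.7  14.5   6.7] px [ 41. 137.] 370
t 9.95 tcp [483.    7.5 195.8] th 9.7 tilt [ 0.001  0.001 -1.   ] w 1.0 F [0.5 0.2 1.1] j [ 0.42  0.07 -0.45 -0.   -1.05  1.32]
[-5.0,46.5,-0.8,0,0,1.47,c]
[-3.8,46.6,-0.8,0,0,1.47,c]
[-2.6,46.7,-0.8,0,0,1.47,c]
[-1.4,46.8,-0.8,0,0,1.47,c]
[-0.2,46.8,-0.8,0,0,1.47,c]
```

View pics/w5.png

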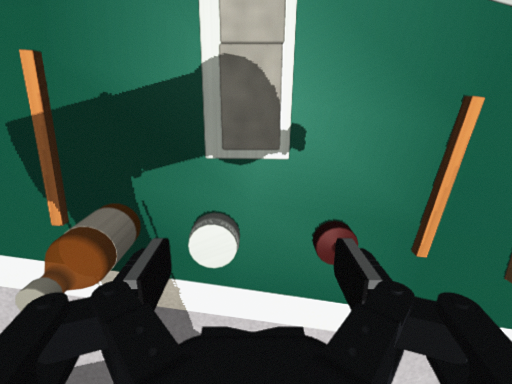

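```bash
python3 - <<'E'
from h import *
p=np.load('wp.npy',allow_pickle=True).item()
im=cv2.imread('pics/w5.png'); cv2.imwrite('pics/c5.png',cv2.resize(im[0:165,195:305],None,fx=4,fy=4,interpolation=cv2.INTER_CUBIC)[:600])
q=np.array([[219.5,42.5],[284,42.5],[280.5,150],[222,150]]);w=toplane(p,q,48);print(w.round(1),w.mean(0))
l=w[[0,1]].mean(0)-w[[2,3]].mean(0); print(np.linalg.norm(l),np.degrees(np.arctan2(l[1],l[0])))
E
```

```text
[[599.   58. ]
 [609.   -1. ]
 [510.2 -17.6]
 [500.   42.3]] [554.55983298  20.41292908]
100.23416290717057 9.28017477914608
```

Call:
{"fn": "play_rows", "kwargs": {"targets": [[-5, 46.5, 0, 0, 0, 1.5, 0], [-4, 46.5, 0, 0, 0, 1.5, 0], [-2.5, 46.5, 0, 0, 0, 1.5, 0.3], [-1.5, 47, 0, 0, 0, 1.5, 0.4], [0, 47, 0, 0, 0, 1.5, 0.5]]}}

```text
time_s: 10.58
tcp_pos: [499.4, -227.4, 194.5]
orientation: [3.141, 0.057, -0.001]
contact_force: [1.5, 0.5, -0.5]
width: 0.501
```

```bash
python3 plan.py 497.8 -226 60 2.2 3
```

```text
t 10.57 tcp [ 499.4 -227.4  194.5] th 2.1 tilt [-0.001 -0.    -1.   ] w 0.501 F [ 1.5  0.5 -0.5] j [-0.07  0.18 -0.32  0.   -1.07  1.68]
[-0.5,-0.5,44.8,0,0,-0.04,c]
[-0.5,-0.5,44.8,0,0,-0.04,c]
[-0.5,-0.5,44.8,0,0,-0.04,c]
```

View pics/c5.png

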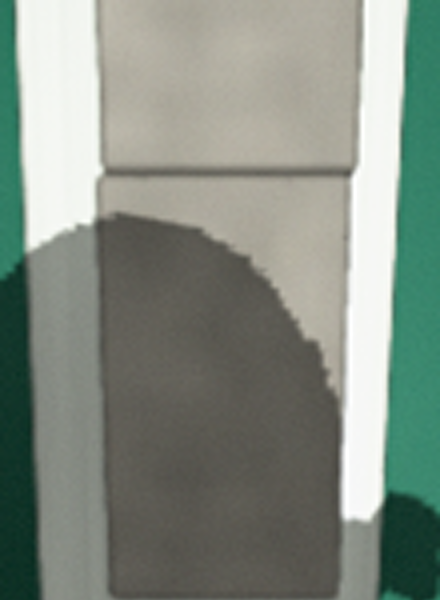

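Call:
{"fn": "play_rows", "kwargs": {"targets": [[-0.5, -0.5, 55, 0, 0, 0, 0.5], [-0.5, -0.5, 55, 0, 0, 0, 0.5], [0, 0, 50, 0, 0, 0, 0.5], [0, 0, 20, 0, 0, 0, 0.5], [0, 0, 0, 0, 0, 0, 0.5]]}}

```text
time_s: 11.2
tcp_pos: [496.8, -224.7, 12.6]
orientation: [-3.141, -0.058, 0.007]
contact_force: [-0.4, -0.1, 0.6]
width: 0.5
```

```bash
python3 plan.py 497.8 -226 5 2.2 1
```

```text
t 11.2 tcp [ 496.8 -224.7   12.6] th 2.1 tilt [-0.005  0.    -1.   ] w 0.5 F [-0.4 -0.1  0.6] j [-0.07  0.39 -0.52 -0.   -0.66  1.67]
[0.9,1.3,7.6,0,0,-0.08,c]
```

Call:
{"fn": "play_rows", "kwargs": {"targets": [[0.5, 1, 6, 0, 0, 0, 0.5], [0, 0, 1.5, 0, 0, 0, 0.75], [0, 0, 0, 0, 0, 0, 1], [0, 0, 0, 0, 0, 0, 1], [0, 0, 0, 0, 0, 0, 1]], "newtons": 40}}

```text
time_s: 11.82
tcp_pos: [498.8, -225.7, 8.1]
orientation: [3.141, 0.059, 0.002]
contact_force: [-1.2, 1.2, 6.4]
width: 0.144
```

Call:
{"fn": "play_rows", "kwargs": {"targets": [[0, 0, -10, 0, 0, 0, 1], [0, 0, -50, 0, 0, 0, 1], [0, 0, -60, 0, 0, 0, 1], [0, 0, -30, 0, 0, 0, 1], [0, 0, 0, 0, 0, 0, 1]]}}

```text
time_s: 12.45
tcp_pos: [499.7, -225.9, 160.8]
orientation: [3.14, 0.059, 0.009]
contact_force: [-0.4, 0.4, -0.9]
width: 0.148
```

```bash
python3 wr.py w6 48 157;  python3 plan.py 608 8 158 9.4 5;  python3 plan.py 608 8 158 9.4 4|tail -1
```

```text
gray [390.7  14.4  64.1  33.7 -12.1] px [ 14. 269.] 198
gray [ 559.1 -374.9   96.5   57.8    9.4] px [423. 121.] 348
gray [558.6 -44.5 153.9  62.7 -18.7] px [ 36. 105.] 485
org [ 497.9 -304.8   47.6   28.6    9.5] px [388. 243.] 234
org [ 516.  -225.2  167.2   14.6    2.2] px [252. 186.] 615
t 12.5 tcp [ 498.6 -225.6  158.8] th 2.1 tilt [ 0.003  0.    -1.   ] w 0.146 F [ 0.3  0.2 -1.3] j [-0.07  0.21 -0.37 -0.   -0.99  1.67]
[23.6,-45.9,0.2,0,0,-1.46,c]
[24.8,-45.3,0.2,0,0,-1.46,c]
[25.9,-44.6,0.2,0,0,-1.46,c]
[27.0,-43.9,0.2,0,0,-1.46,c]
[28.1,-43.2,0.2,0,0,-1.46,c]
[34.8,-54.3,0.2,0,0,-1.82,c]
```

View pics/w6.png

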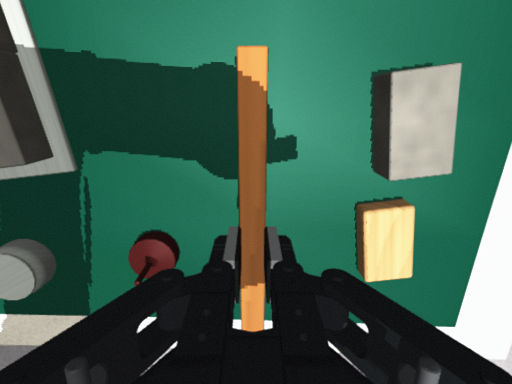

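Call:
{"fn": "play_rows", "kwargs": {"targets": [[23.5, -46, 0, 0, 0, -1.5, 1], [25, -45, 0, 0, 0, -1.5, 1], [26, -44.5, 0, 0, 0, -1.5, 1], [27, -44, 0, 0, 0, -1.5, 1], [28, -43, 0, 0, 0, -1.3, 1]]}}

```text
time_s: 13.12
tcp_pos: [607.0, 9.1, 155.8]
orientation: [3.13, 0.259, -0.004]
contact_force: [1.3, -0.0, -0.9]
width: 0.144
```

Call:
{"fn": "play_rows", "kwargs": {"targets": [[0, 0, 40, 0, 0, 0, 1], [0, 0, 40, 0, 0, 0, 1], [0, 0, 0, 0, 0, 0, 1]]}}

```text
time_s: 13.5
tcp_pos: [604.1, 7.0, 73.1]
orientation: [3.129, 0.258, -0.014]
contact_force: [-0.3, -0.5, 0.5]
width: 0.147
```

```bash
python3 plan.py 607.7 8 60 9.4 1
```

```text
t 13.5 tcp [604.1   7.   73.1] th 9.4 tilt [-0.009 -0.002 -1.   ] w 0.147 F [-0.3 -0.5  0.5] j [ 0.33  0.39 -0.33 -0.   -0.85  1.4 ]
[3.7,-0.4,13.1,0,0,0.01,c]
```

Call:
{"fn": "play_rows", "kwargs": {"targets": [[2, 0, 8, 0, 0, 0, 1], [0, 0, 4, 0, 0, 0, 1], [0, 0, 0, 0, 0, 0, 1]]}}

```text
time_s: 13.88
tcp_pos: [609.7, 7.9, 66.0]
orientation: [-3.131, -0.258, -0.001]
contact_force: [-0.4, 0.3, -0.5]
width: 0.147
```

```bash
python3 plan.py 607.7 8 55 9.4 1
```

```text
t 13.88 tcp [609.7   7.9  66. ] th 9.4 tilt [ 0.001  0.    -1.   ] w 0.147 F [-0.4  0.3 -0.5] j [ 0.33  0.4  -0.34  0.   -0.83  1.4 ]
[-2.0,-0.4,11.0,0,0,0.01,c]
```

Call:
{"fn": "play_rows", "kwargs": {"targets": [[-1.5, 0, 3, 0, 0, 0, 1], [0, 0, 3, 0, 0, 0, 1], [0, 0, 0, 0, 0, 0, 1]]}}

```text
time_s: 14.25
tcp_pos: [607.8, 7.7, 59.3]
orientation: [3.131, 0.258, -0.0]
contact_force: [-0.0, 0.5, -0.5]
width: 0.147
```

Call:
{"fn": "play_rows", "kwargs": {"targets": [[0, 0, 2, 0, 0, 0, 1], [0, 0, 0, 0, 0, 0, 1]]}}

```text
time_s: 14.5
tcp_pos: [607.8, 7.8, 57.2]
orientation: [3.131, 0.258, -0.0]
contact_force: [0.7, 0.4, -0.3]
width: 0.144
```

Call:
{"fn": "play_rows", "kwargs": {"targets": [[0, 0, 1.5, 0, 0, 0, 1], [0, 0, 0, 0, 0, 0, 1]]}}

```text
time_s: 14.75
tcp_pos: [608.1, 7.8, 56.2]
orientation: [3.131, 0.259, 0.001]
contact_force: [-0.7, 0.3, 3.1]
width: 0.144
```

Call:
{"fn": "play_rows", "kwargs": {"targets": [[0, 0, 0, 0, 0, 0, 0.6], [0, 0, 0, 0, 0, 0, 0.6], [0, 0, -40, 0, 0, 0, 0.6], [-20, 0, -60, 0, 0, 0, 0.5], [-60, 0, -40, 0, 0, 0, 0.5]]}}

```text
time_s: 15.38
tcp_pos: [538.8, -3.7, 192.1]
orientation: [3.131, 0.259, 0.005]
contact_force: [-0.8, 0.8, 0.3]
width: 0.502
```

```bash
python3 plan.py 463.5 247.5 200 6.7 5
```

```text
t 15.38 tcp [538.8  -3.7 192.1] th 9.5 tilt [ 0.003  0.    -1.   ] w 0.502 F [-0.8  0.8  0.3] j [ 0.36  0.16 -0.35  0.   -1.06  1.38]
[-6.6,-52.0,-1.6,0,0,0.55,c]
[-7.1,-52.0,-1.6,0,0,0.55,c]
[-7.6,-51.9,-1.6,0,0,0.55,c]
[-8.1,-51.8,-1.6,0,0,0.55,c]
[-8.6,-51.7,-1.6,0,0,0.55,c]
```

```bash
python3 wr.py w7 48 62
```

```text
gray [259.5 101.8 102.6  31.7 -27.1] px [137. 361.] 135
gray [385.7 167.6  80.   40.7 -46.2] px [ 89. 272.] 148
gray [582.5  41.4 128.6  59.3   9.5] px [218. 120.] 354
org [343.1 202.9  87.6  32.4 -41.7] px [ 53. 310.] 132
org [ 439.5 -312.4   84.5   16.7   24. ] px [507. 303.] 132
org [482.1 211.8 172.7  13.3   6.7] px [ 33. 190.] 339
org [597.5   6.  190.4  14.2   9.7] px [252. 104.] 447
```

View pics/w7.png

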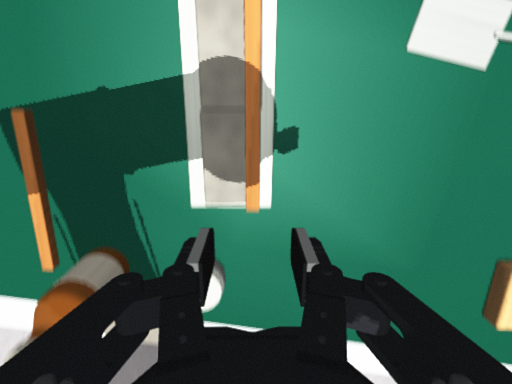

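Call:
{"fn": "play_rows", "kwargs": {"targets": [[-6.5, -52, -1, 0, 0, 0.5, 0.5], [-7, -52, -1, 0, 0, 0.5, 0.5], [-7.5, -52, -1, 0, 0, 0.6, 0.5], [-8, -52, -1, 0, 0, 0.6, 0.5], [-8.5, -51.5, -1, 0, 0, 0.6, 0.5]]}}

```text
time_s: 16.05
tcp_pos: [461.5, 248.9, 195.0]
orientation: [-3.136, -0.181, -0.0]
contact_force: [0.6, 0.7, -0.7]
width: 0.502
```

```bash
python3 plan.py 463.5 247.5 50 6.7 3; python3 wr.py w8
```

```text
t 16.05 tcp [461.5 248.9 195. ] th 6.6 tilt [ 0.  0. -1.] w 0.502 F [ 0.6  0.7 -0.7] j [ 0.87  0.14 -0.37 -0.   -1.06  0.82]
[0.6,0.5,48.3,0,0,-0.03,c]
[0.6,0.5,48.3,0,0,-0.03,c]
[0.6,0.5,48.3,0,0,-0.03,c]
gray [215.4  67.3 124.2  32.4  42.9] px [363. 355.] 222
gray [287.6 225.9 126.2  78.5 -89.5] px [244. 307.] 365
gray [573.7 381.2  63.2  49.5 -74.8] px [127.  41.] 236
gray [569.7  40.5 156.6  75.5   9.4] px [465.  92.] 837
org [461.9 250.9 198.5  15.1   6.9] px [251. 158.] 351
```

View pics/w8.png

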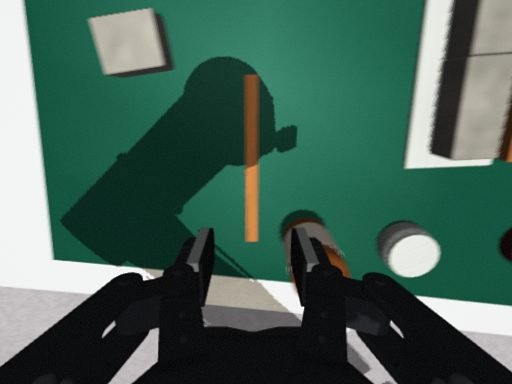

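```bash
python3 -c "
from h import *
print(toplane(camera_params('top'),[[187,282]],150),toplane(camera_params('scene'),[[317,110]],150), toplane(camera_params('scene'),[[314,150]],0))"
```

```text
[[370.10413152 164.33172186]] [[383.98348701 166.49207435]] [[395.42045991 174.25383781]]
```

Call:
{"fn": "play_rows", "kwargs": {"targets": [[0.5, 0.5, 45, 0, 0, 0, 0.5], [0, 0.5, 45, 0, 0, 0, 0.5], [0, 0, 0, 0, 0, 0, 0.5]]}}

```text
time_s: 16.48
tcp_pos: [461.0, 244.6, 102.1]
orientation: [3.132, 0.181, -0.008]
contact_force: [0.2, 0.7, 0.1]
width: 0.5
```

```bash
python3 wr.py w9; python3 plan.py 463.5 247.7 15 6.7 2
```

```text
org [286.1 106.7  89.8  26.2  43. ] px [364. 358.] 131
org [463.5 248.4 199.   14.1   6.8] px [248. 172.] 475
t 16.52 tcp [462.5 245.8 104.4] th 6.6 tilt [-0.002 -0.002 -1.   ] w 0.502 F [ 0.4 -0.3  1.2] j [ 0.86  0.24 -0.49  0.   -0.85  0.82]
[0.6,-0.9,44.7,0,0,-0.03,c]
[0.6,-0.9,44.7,0,0,-0.03,c]
```

Call:
{"fn": "play_rows", "kwargs": {"targets": [[0.5, -1, 45, 0, 0, 0, 0.5], [0.5, -1, 45, 0, 0, 0, 0.5], [0, 0, 8, 0, 0, 0, 0.5], [0, 0, 0, 0, 0, 0, 0.5]]}}

```text
time_s: 17.02
tcp_pos: [464.6, 249.3, 8.4]
orientation: [-3.136, -0.182, -0.002]
contact_force: [0.3, -0.4, 1.1]
width: 0.503
```

```bash
python3 plan.py 463.5 248 5 6.7 1
```

```text
t 17.02 tcp [464.6 249.3   8.4] th 6.7 tilt [ 0.001  0.001 -1.   ] w 0.503 F [ 0.3 -0.4  1.1] j [ 0.87  0.38 -0.57  0.   -0.62  0.82]
[-1.3,1.1,3.4,0,0,-0.04,c]
```

Call:
{"fn": "play_rows", "kwargs": {"targets": [[-1, 1, 1.5, 0, 0, 0, 0.7], [0, 0, 0, 0, 0, 0, 1], [0, 0, 0, 0, 0, 0, 1], [0, 0, 0, 0, 0, 0, 1], [0, 0, 0, 0, 0, 0, 1]]}}

```text
time_s: 17.65
tcp_pos: [463.5, 248.1, 7.1]
orientation: [-3.135, -0.182, -0.003]
contact_force: [-2.2, -0.3, 6.4]
width: 0.146
```

Call:
{"fn": "play_rows", "kwargs": {"targets": [[0, 0, -10, 0, 0, 0, 1], [0, 0, -50, 0, 0, 0, 1], [0, 0, -60, 0, 0, 0, 1], [0, 0, -30, 0, 0, 0, 1], [0, 0, 0, 0, 0, 0, 1]]}}

```text
time_s: 18.27
tcp_pos: [464.0, 248.5, 159.3]
orientation: [-3.132, -0.182, -0.008]
contact_force: [-0.4, -0.1, -1.1]
width: 0.144
```

```bash
python3 wr.py w10 48 165;  python3 plan.py 601 49.4 158 9.4 4
```

```text
gray [551.   38.   98.9  27.3  10. ] px [501. 117.] 271
gray [573.2 375.2  57.7  47.9 -74.9] px [113.  36.] 264
org [484.6 251.3 157.6  14.    6.8] px [252. 184.] 623
t 18.32 tcp [463.1 247.8 157.3] th 6.6 tilt [ 0.002  0.003 -1.   ] w 0.145 F [ 0.4 -0.1 -0.6] j [ 0.87  0.17 -0.42 -0.   -0.97  0.82]
[28.5,53.3,-0.2,0,0,-0.69,c]
[27.9,53.6,-0.2,0,0,-0.69,c]
[27.2,53.9,-0.2,0,0,-0.69,c]
[26.6,54.3,-0.2,0,0,-0.69,c]
```

View pics/w10.png

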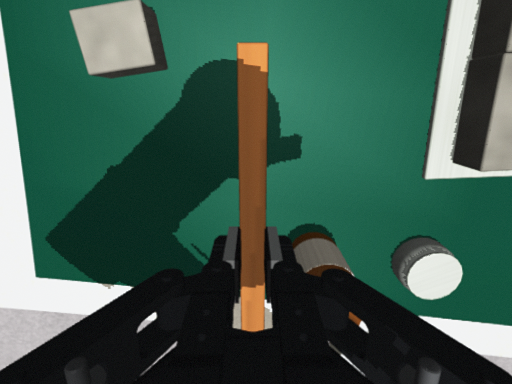

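Call:
{"fn": "play_rows", "kwargs": {"targets": [[28.5, 53, 0, 0, 0, -0.7, 1], [28, 53.5, 0, 0, 0, -0.7, 1], [27, 54, 0, 0, 0, -0.7, 1], [26.5, 54, 0, 0, 0, -0.7, 1], [0, 0, 0, 0, 0, 0, 1]]}}

```text
time_s: 18.95
tcp_pos: [601.1, 45.7, 153.4]
orientation: [3.13, 0.251, -0.005]
contact_force: [-0.8, 0.7, -0.6]
width: 0.146
```

Call:
{"fn": "play_rows", "kwargs": {"targets": [[0, 0, 45, 0, 0, 0, 1], [0, 0, 40, 0, 0, 0, 1], [0, 0, 0, 0, 0, 0, 1], [0, 0, 0, 0, 0, 0, 1]]}}

```text
time_s: 19.45
tcp_pos: [600.9, 49.9, 71.3]
orientation: [3.131, 0.26, 0.001]
contact_force: [-0.5, 0.0, -0.4]
width: 0.146
```

```bash
python3 plan.py 600.7 50.2 60 9.4 1
```

```text
t 19.45 tcp [600.9  49.9  71.3] th 9.5 tilt [ 0. -0. -1.] w 0.146 F [-0.5  0.  -0.4] j [ 0.41  0.39 -0.35  0.   -0.83  1.33]
[-0.1,-0.3,11.3,0,0,0.08,c]
```

Call:
{"fn": "play_rows", "kwargs": {"targets": [[0, 0, 7, 0, 0, 0, 1], [0, 0, 5, 0, 0, 0, 1], [0, 0, 0, 0, 0, 0, 1]]}}

```text
time_s: 19.82
tcp_pos: [600.3, 49.5, 58.4]
orientation: [-3.131, -0.258, 0.0]
contact_force: [0.5, -0.3, -0.1]
width: 0.145
```

Call:
{"fn": "play_rows", "kwargs": {"targets": [[0, 0, 2, 0, 0, 0, 1], [0, 0, 1, 0, 0, 0, 1], [0, 0, 0, 0, 0, 0, 1]]}}

```text
time_s: 20.2
tcp_pos: [600.5, 49.4, 55.3]
orientation: [3.131, 0.258, -0.0]
contact_force: [0.3, 0.3, -0.2]
width: 0.149
```

Call:
{"fn": "play_rows", "kwargs": {"targets": [[0, 0, 1, 0, 0, 0, 1], [0, 0, 0, 0, 0, 0, 1]]}}

```text
time_s: 20.45
tcp_pos: [600.5, 49.5, 55.1]
orientation: [3.131, 0.259, 0.001]
contact_force: [-2.7, -0.2, 6.2]
width: 0.145
```

Contact; release gently, then look.

Call:
{"fn": "play_rows", "kwargs": {"targets": [[0, 0, 0, 0, 0, 0, 0.75], [0, 0, 0, 0, 0, 0, 0.72], [0, 0, -15, 0, 0, 0, 0.72], [0, 0, -50, 0, 0, 0, 0.72], [-20, 0, -60, 0, 0, 0, 0.5]]}}

```text
time_s: 21.08
tcp_pos: [581.1, 46.1, 179.9]
orientation: [3.13, 0.258, -0.002]
contact_force: [-0.1, 1.1, 1.1]
width: 0.477
```

Call:
{"fn": "play_rows", "kwargs": {"targets": [[-55, 0, -40, 0, 0, 0, 0], [-50, 20, 0, 0, 0, 0, 0], [0, 0, 0, 0, 0, 0, 0], [0, 0, 0, 0, 0, 0, 0]]}}

```text
time_s: 21.58
tcp_pos: [485.5, 10.1, 216.7]
orientation: [-3.13, -0.258, -0.004]
contact_force: [-0.1, 1.0, -0.3]
width: 1.001
```

```bash
python3 wr.py w11 48 62;  python3 plan.py 558 -379 215 9.7 7
```

```text
gray [283.1  68.2 106.1  75.1  35.8] px [186. 310.] 240
gray [537.9  53.4 115.   56.4  33.8] px [224. 117.] 315
gray [613.9  30.5  71.   28.7   9.4] px [254.  38.] 225
org [350.9 182.5  64.4  63.3 -36.1] px [ 90. 257.] 158
org [579.1   3.4 140.6  14.2   9.4] px [275.  75.] 331
org [572.2  45.  140.7  13.9   9.2] px [232.  75.] 331
t 21.62 tcp [485.7  10.2 216.2] th 9.4 tilt [ 0.001  0.    -1.   ] w 0.997 F [ 0.4 -0.4 -0.3] j [ 0.43  0.05 -0.42  0.   -1.1   1.31]
[1.1,56.5,0.2,0,0,-0.04,c]
[1.0,56.5,0.2,0,0,-0.04,c]
[1.0,56.5,0.2,0,0,-0.04,c]
[1.0,56.5,0.2,0,0,-0.04,c]
[0.9,56.5,0.2,0,0,-0.04,c]
[0.9,56.6,0.2,0,0,-0.04,c]
[0.8,56.6,0.2,0,0,-0.04,c]
```

View pics/w11.png

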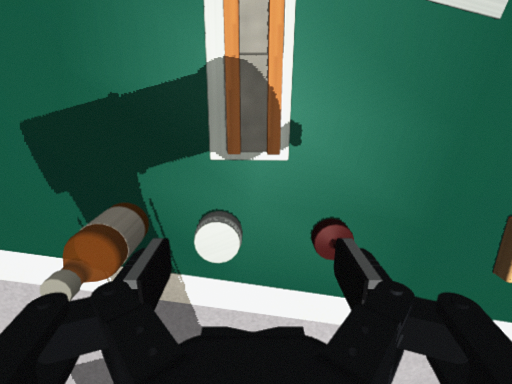

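Call:
{"fn": "play_rows", "kwargs": {"targets": [[1, 56.5, 0, 0, 0, 0, 0], [1, 56.5, 0, 0, 0, 0, 0], [1, 56.5, 0, 0, 0, 0, 0], [1, 56.5, 0, 0, 0, 0, 0], [1, 56.5, 0, 0, 0, 0, 0]]}}

```text
time_s: 22.25
tcp_pos: [537.3, -269.8, 214.6]
orientation: [-3.131, -0.259, 0.002]
contact_force: [0.5, 0.3, -0.0]
width: 0.998
```

Call:
{"fn": "play_rows", "kwargs": {"targets": [[1, 56.5, 10, 0, 0, 0, 0], [1, 56.5, 20, 0, 0, 0, 0], [0, 0, 0, 0, 0, 0, 0], [0, 0, 0, 0, 0, 0, 0]]}}

```text
time_s: 22.75
tcp_pos: [556.9, -379.2, 184.0]
orientation: [-3.13, -0.257, 0.003]
contact_force: [0.4, 0.2, 1.5]
width: 0.997
```

```bash
python3 wr.py w12 40;  python3 plan.py 558 -379 90 9.7 2
```

```text
gray [ 332.  -638.5   64.    56.8  -79.7] px [413. 372.] 151
gray [ 471.5 -664.6  183.8  102.6   73. ] px [459. 275.] 1271
gray [ 538.8 -383.5   60.    56.6  -80.6] px [256. 193.] 199
gray [ 689.  -580.3  120.8   40.9   25.5] px [495.  69.] 526
org [ 420.8 -379.6   93.5   55.4    9.7] px [236. 268.] 203
org [ 711.8 -355.6  138.4   18.6   85.8] px [256.  13.] 295
t 22.8 tcp [ 557.2 -378.6  185. ] th 9.4 tilt [-0.001  0.    -1.   ] w 0.994 F [ 0.3  0.8 -0.4] j [-0.31  0.39 -0.05  0.   -1.13  2.04]
[0.4,0.2,47.5,0,0,-0.13,c]
[0.4,0.2,47.5,0,0,-0.13,c]
```

View pics/w12.png

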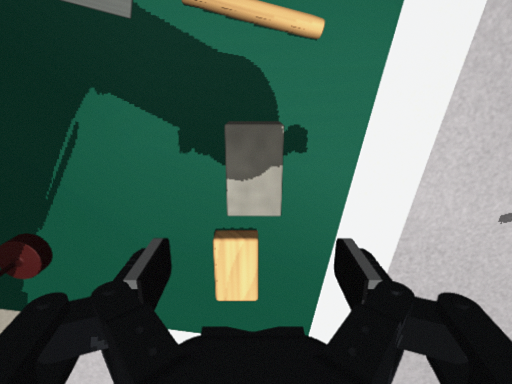

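```bash
python3 - <<'E'
from h import *
p=np.load('wp.npy',allow_pickle=True).item()
q=np.array([[225.5,124.5],[283.2,124.5],[281,215.3],[227,215.3]]);w=toplane(p,q,40);print(w.round(1),w.mean(0))
l=w[[0,1]].mean(0)-w[[2,3]].mean(0); print(np.linalg.norm(l),np.degrees(np.arctan2(l[1],l[0])))
E
python3 plan.py 558.5 -380.5 90 9.7 2
```

```text
[[ 602.9 -344.4]
 [ 612.3 -401.2]
 [ 515.5 -418.1]
 [ 505.7 -359.2]] [ 559.11617529 -380.7401309 ]
98.30588598655817 9.276045339587554
t 22.8 tcp [ 557.2 -378.6  185. ] th 9.4 tilt [-0.001  0.    -1.   ] w 0.994 F [ 0.3  0.8 -0.4] j [-0.31  0.39 -0.05  0.   -1.13  2.04]
[0.5,1.0,47.5,0,0,-0.13,c]
[0.5,1.0,47.5,0,0,-0.13,c]
```

Call:
{"fn": "play_rows", "kwargs": {"targets": [[1, 1, 50, 0, 0, 0, 0], [1, 1, 50, 0, 0, 0, 0], [0, 0, 50, 0, 0, 0, 0], [0, 0, 20, 0, 0, 0, 0], [0, 0, 0, 0, 0, 0, 0]]}}

```text
time_s: 23.42
tcp_pos: [558.9, -379.1, 14.6]
orientation: [-3.13, -0.261, 0.003]
contact_force: [-0.8, 1.1, 0.5]
width: 0.999
```

Call:
{"fn": "play_rows", "kwargs": {"targets": [[0, 0, 3, 0, 0, 0, 0], [0, 0, 0, 0, 0, 0, 0]]}}

```text
time_s: 23.68
tcp_pos: [560.1, -380.6, 14.0]
orientation: [3.13, 0.259, 0.004]
contact_force: [-0.1, 0.6, 0.3]
width: 0.995
```

```bash
python3 plan.py 559 -380.7 9 9.5 1
```

```text
t 23.68 tcp [ 560.1 -380.6   14. ] th 9.5 tilt [ 0.002 -0.001 -1.   ] w 0.995 F [-0.1  0.6  0.3] j [-0.31  0.55 -0.22  0.   -0.8   2.05]
[-1.1,-0.1,5.0,0,0,-0.04,c]
```

Call:
{"fn": "play_rows", "kwargs": {"targets": [[-1, 0, 5, 0, 0, 0, 0], [0, 0, 0, 0, 0, 0, 0.5], [0, 0, 0, 0, 0, 0, 1], [0, 0, 0, 0, 0, 0, 1], [0, 0, 0, 0, 0, 0, 1]], "newtons": 60}}

```text
time_s: 24.3
tcp_pos: [558.1, -380.8, 7.8]
orientation: [3.131, 0.258, 0.0]
contact_force: [-1.2, 1.5, 4.2]
width: 0.689
```

Call:
{"fn": "play_rows", "kwargs": {"targets": [[0, 0, -20, 0, 0, 0, 1], [0, 0, -50, 0, 0, 0, 1], [0, 0, -60, 0, 0, 0, 1], [0, 0, -60, 0, 0, 0, 1], [0, 0, 0, 0, 0, 0, 1]]}}

```text
time_s: 24.92
tcp_pos: [560.4, -382.0, 202.6]
orientation: [3.127, 0.258, 0.012]
contact_force: [0.4, 0.2, -7.1]
width: 0.694
```

```bash
python3 wr.py w13 200; python3 plan.py 604.3 28.7 180 9.4 8
```

```text
gray [ 500.5 -394.1   80.4   28.8  -69.9] px [257. 322.] 326
gray [ 546.3 -525.5  119.3   42.8   58.9] px [463. 285.] 1126
gray [ 651.9 -479.8   91.4   29.5   25.4] px [484.  91.] 880
gray [ 659.7 -293.5   39.    10.6  -80. ] px [98.  8.] 207
org [ 711.1 -354.3  140.4   18.3   86.3] px [248.  22.] 285
t 24.98 tcp [ 558.6 -380.8  198.7] th 9.4 tilt [ 0.003 -0.    -1.   ] w 0.689 F [-1.5 -0.3 -8.6] j [-0.31  0.38 -0.03 -0.   -1.16  2.05]
[14.0,-49.6,2.3,0,0,0.00,c]
[14.0,-49.6,2.3,0,0,0.00,c]
[14.0,-49.6,2.3,0,0,0.00,c]
[14.0,-49.6,2.3,0,0,0.00,c]
[14.0,-49.6,2.3,0,0,0.00,c]
[14.0,-49.6,2.3,0,0,0.00,c]
[14.0,-49.6,2.3,0,0,0.00,c]
[14.0,-49.6,2.3,0,0,0.00,c]
```

View pics/w13.png

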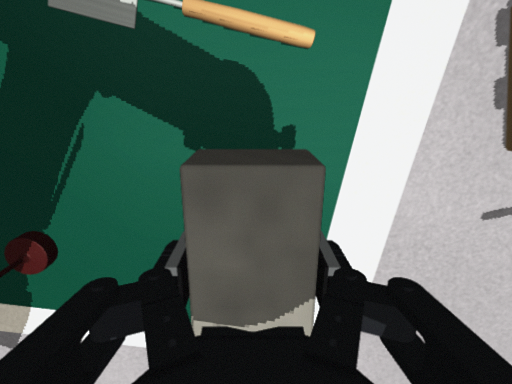

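Call:
{"fn": "play_rows", "kwargs": {"targets": [[14, -49.5, 2, 0, 0, 0, 1], [14, -49.5, 2, 0, 0, 0, 1], [14, -49.5, 2, 0, 0, 0, 1], [14, -49.5, 2, 0, 0, 0, 1], [14, -49.5, 2, 0, 0, 0, 1]]}}

```text
time_s: 25.6
tcp_pos: [584.7, -123.3, 183.9]
orientation: [-3.13, -0.257, 0.008]
contact_force: [0.6, -0.4, -7.1]
width: 0.69
```

Call:
{"fn": "play_rows", "kwargs": {"targets": [[14, -49.5, 2, 0, 0, 0, 1], [14, -49.5, 2, 0, 0, 0, 1], [14, -49.5, 2, 0, 0, 0, 1], [0, 0, 0, 0, 0, 0, 1], [0, 0, 0, 0, 0, 0, 1]]}}

```text
time_s: 26.22
tcp_pos: [602.1, 28.2, 178.7]
orientation: [3.13, 0.259, -0.007]
contact_force: [-0.2, -1.7, -5.9]
width: 0.692
```

```bash
python3 plan.py 604.5 28.7 95 9.4 2
```

```text
t 26.23 tcp [602.1  28.2 178.7] th 9.5 tilt [-0.005 -0.001 -1.   ] w 0.692 F [-0.2 -1.7 -5.9] j [ 0.37  0.28 -0.22 -0.   -1.07  1.37]
[1.2,-0.0,41.9,0,0,0.03,c]
[1.2,-0.0,41.9,0,0,0.03,c]
```

Call:
{"fn": "play_rows", "kwargs": {"targets": [[1, 0, 45, 0, 0, 0, 1], [0, 0, 45, 0, 0, 0, 1], [0, 0, 0, 0, 0, 0, 1], [0, 0, 0, 0, 0, 0, 1], [0, 0, 0, 0, 0, 0, 1]]}}

```text
time_s: 26.85
tcp_pos: [606.1, 28.4, 93.6]
orientation: [-3.13, -0.258, -0.005]
contact_force: [-0.7, -0.1, -5.7]
width: 0.691
```

```bash
python3 plan.py 604.5 28.7 75 9.4 1
```

```text
t 26.85 tcp [606.1  28.4  93.6] th 9.4 tilt [ 0.003  0.001 -1.   ] w 0.691 F [-0.7 -0.1 -5.7] j [ 0.37  0.37 -0.32  0.   -0.88  1.37]
[-1.5,-0.5,18.6,0,0,0.02,c]
```

Call:
{"fn": "play_rows", "kwargs": {"targets": [[-1.5, 0, 8, 0, 0, 0, 1], [0, 0, 8, 0, 0, 0, 1], [0, 0, 0, 0, 0, 0, 1], [0, 0, 0, 0, 0, 0, 1]]}}

```text
time_s: 27.35
tcp_pos: [603.3, 28.2, 75.4]
orientation: [3.131, 0.259, -0.0]
contact_force: [0.9, 0.2, -6.5]
width: 0.686
```

Call:
{"fn": "play_rows", "kwargs": {"targets": [[0, 0, 3, 0, 0, 0, 1], [0, 0, 0, 0, 0, 0, 1], [0, 0, 0, 0, 0, 0, 1]]}}

```text
time_s: 27.72
tcp_pos: [603.2, 28.1, 72.4]
orientation: [3.131, 0.258, 0.0]
contact_force: [-0.4, -0.3, -5.6]
width: 0.692
```

```bash
python3 plan.py 604.5 28.7 71 9.4 1
```

```text
t 27.73 tcp [603.2  28.1  72.4] th 9.4 tilt [ 0. -0. -1.] w 0.692 F [-0.4 -0.3 -5.6] j [ 0.37  0.39 -0.34  0.   -0.84  1.37]
[1.4,-0.3,1.4,0,0,0.03,c]
```

Call:
{"fn": "play_rows", "kwargs": {"targets": [[1.5, 0, 0.5, 0, 0, 0, 1], [0, 0, 0.5, 0, 0, 0, 1], [0, 0, 0, 0, 0, 0, 1]]}}

```text
time_s: 28.1
tcp_pos: [604.6, 28.4, 71.3]
orientation: [3.131, 0.258, -0.0]
contact_force: [0.3, -0.7, -6.4]
width: 0.688
```

Call:
{"fn": "play_rows", "kwargs": {"targets": [[0, 0, 1, 0, 0, 0, 1], [0, 0, 0, 0, 0, 0, 1]]}}

```text
time_s: 28.35
tcp_pos: [604.5, 28.4, 70.3]
orientation: [3.131, 0.258, -0.0]
contact_force: [-0.8, -0.1, -5.7]
width: 0.688
```

Call:
{"fn": "play_rows", "kwargs": {"targets": [[0, 0, 1, 0, 0, 0, 1], [0, 0, 0, 0, 0, 0, 1]]}}

```text
time_s: 28.6
tcp_pos: [604.8, 28.4, 69.8]
orientation: [3.131, 0.258, 0.001]
contact_force: [-1.7, -0.5, -2.3]
width: 0.692
```

Call:
{"fn": "play_rows", "kwargs": {"targets": [[0, 0, 0.7, 0, 0, 0, 1], [0, 0, 0, 0, 0, 0, 1], [0, 0, 0, 0, 0, 0, 0.1], [0, 0, 0, 0, 0, 0, 0], [0, 0, 0, 0, 0, 0, 0]]}}

```text
time_s: 29.22
tcp_pos: [605.0, 28.4, 68.9]
orientation: [-3.131, -0.258, -0.001]
contact_force: [-0.2, 0.7, 1.0]
width: 0.998
```

Call:
{"fn": "play_rows", "kwargs": {"targets": [[0, 0, 0, 0, 0, 0, 0], [0, 0, -30, 0, 0, 0, 0], [0, 0, -60, 0, 0, 0, 0], [-40, 0, -60, 0, 0, 0, 0], [-60, 0, 0, 0, 0, 0, 0]]}}

```text
time_s: 29.85
tcp_pos: [513.7, 13.5, 214.6]
orientation: [-3.13, -0.259, -0.012]
contact_force: [-1.3, 0.8, -1.0]
width: 1.001
```

Call:
{"fn": "play_rows", "kwargs": {"targets": [[-30, 0, 0, 0, 0, 0, 0], [0, 0, 0, 0, 0, 0, 0], [0, 0, 0, 0, 0, 0, 0], [0, 0, 0, 0, 0, 0, 0]]}}

```text
time_s: 30.35
tcp_pos: [482.4, 8.2, 210.4]
orientation: [3.131, 0.258, -0.001]
contact_force: [-1.0, 0.8, -0.1]
width: 1.004
```

```bash
python3 wr.py w14 102 62; python3 plan.py 500 10 220 9.4 1
python3 -c "
from h import *
im=grab_frame('scene'); cv2.imwrite('pics/s14.png',cv2.resize(im[130:280,180:340,::-1],None,fx=4,fy=4,interpolation=cv2.INTER_CUBIC))"
```

```text
gray [233.  162.3  54.9  49.5 -81.6] px [ 89. 371.] 134
gray [325.9  60.   88.3  58.8  45.7] px [186. 312.] 224
gray [567.2  27.3 122.6  69.4   9.1] px [238.  70.] 783
org [350.6 183.   65.6  63.5 -38.6] px [ 85. 257.] 161
org [534.4  -4.5  50.7  12.8   9.4] px [273. 125.] 124
org [527.5  37.2  50.7  13.3   9.5] px [231. 125.] 123
t 30.4 tcp [482.3   8.1 210.3] th 9.4 tilt [-0.001 -0.    -1.   ] w 1.001 F [ 1.1 -0.2  0.2] j [ 0.43  0.05 -0.43  0.   -1.09  1.31]
[17.8,1.0,-9.7,0,0,0.02,c]
```

View pics/w14.png

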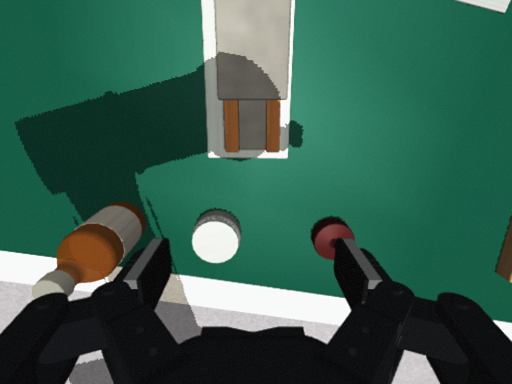

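View pics/s14.png

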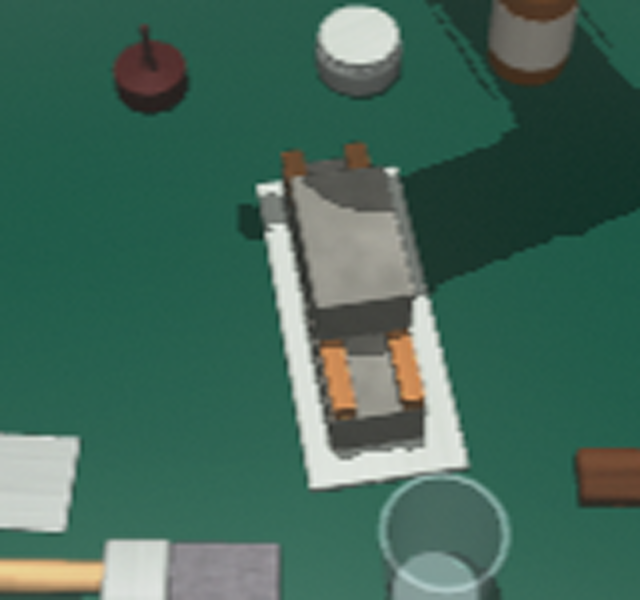

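```bash
python3 - <<'E'
from h import *
p=np.load('wp.npy',allow_pickle=True).item()
im=cv2.imread('pics/w14.png'); cv2.imwrite('pics/c14.png',cv2.resize(im[75:165,200:300],None,fx=6,fy=6,interpolation=cv2.INTER_CUBIC))
g=grab_frame('top')[:,:,::-1]; cv2.imwrite('pics/t14.png',g); cv2.imwrite('pics/tc14.png',cv2.resize(g[130:240,215:285],None,fx=5,fy=5,interpolation=cv2.INTER_CUBIC))
E
```

```text
(no output)
```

View pics/c14.png

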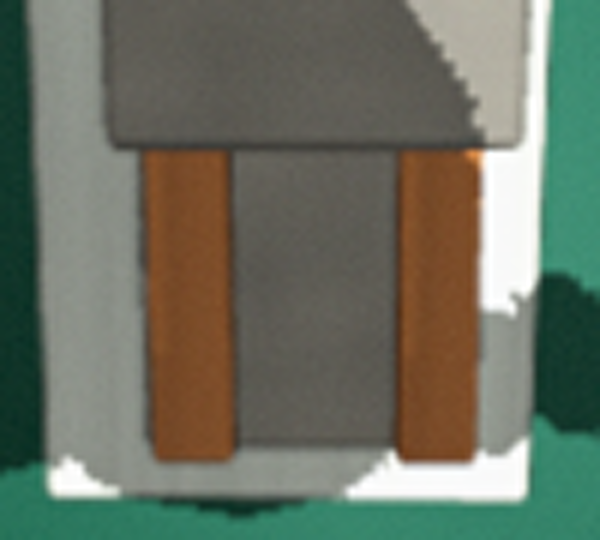

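View pics/tc14.png

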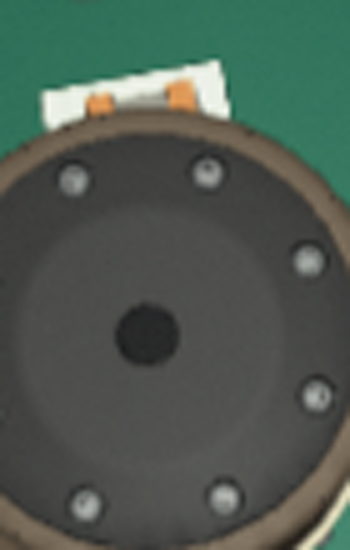

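```bash
python3 - <<'E'
from h import *
p=np.load('wp.npy',allow_pickle=True).item()
t=np.radians(9.4);u=np.array([np.cos(t),np.sin(t)]);v=np.array([-u[1],u[0]]);F=np.array([554.6,20.4])
f=lambda q,z:((toplane(p,q,z)-F)@np.c_[u,v]).round(1)
print('top near edge',f([[218.3,99.4],[287,99.4]],102))
print('first near edge',f([[240,149.2],[266,149.2]],48))
print('stick ends',f([[225.5,152],[239,152],[266.5,152],[279,152]],62))
s=camera_params('scene'); g=lambda q,z:((toplane(s,np.array(q)/4+[180,130],z)-F)@np.c_[u,v]).round(1)
print('scene top brick far edge',g([[317,310],[412,296]],102),'lower far',g([[332,422],[424,413]],48), 'top near',g([[292,180],[390,170]],102))
E
```

```text
top near edge [[  2.1  28.7]
 [  2.1 -29.8]]
first near edge [[-50.   13.1]
 [-50.  -15.3]]
stick ends [[-50.4  27.7]
 [-50.4  13.6]
 [-50.4 -15.2]
 [-50.4 -28.2]]
scene top brick far edge [[105.  -27.9]
 [104.8  29.5]] lower far [[151.4 -26.7]
 [154.7  29.2]] top near [[  7.  -27.2]
 [  9.6  35. ]]
```

```bash
python3 -c "
from bench import *
print(finish_job(), sense()['time_s'])"
```

```text
the job is handed in; nothing more can be done
the job is handed in; nothing more can be done
```

The stack is built and handed in at about 30 s of the 72 s allowed. `finish_job` gives no verdict, so what follows rests on my own checks.

**What I did:** I butted the left-hand loose brick against the first brick's free end. I pushed it until the force rose to about 5 N, which moved the first brick roughly 1 mm. I then laid the two sticks lengthwise either side of the centre line and set the other brick on top.

**Last checks, in the first brick's frame:**

| Item | Measured | Limit |
|---|---|---|
| Butted brick | no visible gap; shifted about 1.5 mm sideways | gap 9 mm, sideways 9 mm |
| Sticks, sideways | +21 and -21 mm | 11–30 mm either side |
| Sticks, middles along | about 50 mm (one end sighted) | 25–77 mm |
| Top brick, along | about 52 mm | 41.5–59.5 mm |
| Top brick, sideways | about -0.5 mm | ±9 mm |

All pieces lay within about 1° of in line. The gripper was open and raised clear, and I saw no bystander moved in the last wrist and scene pictures. I did not re-measure the half brick, sanding block or spatula.

**Where checks fell short:**
- The scene camera put the far edges 3–5 mm further along than the wrist camera did. The lower brick's edge was off by about the same, so I took this as calibration bias; even at face value it is within limits.
- The arm blocked the overhead camera in the last picture, so I had no final check from above.

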